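Load the craft caddy and hang it on the balanced arm

ROBOT

A 6-joint arm with a two-finger parallel gripper is mounted at the origin on the work surface. World frame = base frame: x ahead of the robot, y to its left, z up, the work surface at z = 0. Lengths are in m, angles in rad, forces in N, time in s.
With the tool pointing down it reaches from about 0.35 to 0.775 m from the base axis. Payload 7.3 kg.
Tool frame: the origin (TCP) lies on the centre line of the jaws, within the pads' length; the fingertips stand 11 mm ahead of it and the grasp point (between the pads) lies 8 mm behind it; z points along the fingers, y is the direction in which the jaws open and shut (so a half turn about z gives the same grasp; the last joint's range is limited). The gripper opens to 92 mm and grips with 3 to 60 N. Pads are 19 mm wide; open, the fingers measure 130 mm over their backs; the gripper's body (75 mm by 190 mm) begins 47 mm behind the grasp point.
Start: joints at [-0.146, 0.342, 1.524, -0, 1.275, -0.146], TCP at [0.525, 0, 0.238] pointing down, gripper open.
Joint ranges: [-2.53, 2.53], [-0.77, 2.02], [0.04, 2.7], [-1, 4.14], [0.28, 2.66], [-3.11, 3.11]. Speed limits (rad/s): [2.57, 2.57, 3.14, 3.14, 3.14, 3.14].

INTERFACE

Orientations are given as [roll, pitch, yaw] about the fixed x, y, z axes, in that order (R = Rz(yaw) Ry(pitch) Rx(roll)).
In Python, from cell import robot gives the robot as it stands.
- The arm moves only by the tool jog_arm, never from a script. Its argument "deltas" is one flat list of numbers, 6 for each row, row after row: the shift along the world's x, y, z in units of 0.1 m (1.0 is 0.1 m), then the turn, a rotation vector about the world's x, y, z in units of 90 degrees (1.0 is 90 degrees). A call has 1 to 5 rows; each row is the pose to reach, as a shift and turn from the pose commanded when the call began; what a row does not reach only later rows make up. A row lasts 1/12 s, in which the tool goes at most 41.7 mm and 7.16 degrees, less where a joint would pass 70% of its speed; a pose out of reach is approached as far as the arm can. A call with a number of a shift or a turn outside -1 to 1 is refused whole. A call with a gripper value outside its range is refused whole. "claw" is the opening, from 0 (shut) to 1 (fully open), set as the call begins (left out, the last holds). The fingers move at their own pace and stop on an object; "newtons" is the grip in N (left out, the last holds). Time passes only in rows, so rows that repeat a pose let the fingers close. It gives the time, the measured TCP pose, the force and the opening at its end, in the units of the state.
- robot.observe(): the state, without advancing time (a new reading comes with each control period).
- robot.read_camera(name): name is "scene" or "side" or "wrist"; returns the picture (480x640x3 uint8, red, green, blue); there is no depth.
- robot.camera_params(name): a dict with "fx", "fy", "cx", "cy" (pixels), "k1" (the pictures are not rectified: a ray, as slopes to the right and down, at radius r is drawn at 1 + k1 r^2 times it, then the intrinsics apply), "R" (3x3) and "t" (3): a world point X has camera coordinates R X + t. Camera axes: x right, y down, z forward; pixel columns grow to the right and rows downward; lengths in m; the calibration is good to about 2 mm. A picture is of the moment at which its call begins: read the wrist's pose just before it. camera_params takes no time and is no camera call; for the wrist camera it gives the pose at the moment of the call.
- robot.hand_in(): hands the job in, once; it reports no verdict.
The state is a dict: "time": time; "qpos": joint angles; "qvel": joint speeds; "joint_efforts": joint torques, N m; "tool_pos": TCP position; "tool_rot": TCP orientation; "contact_force": force on the tool from outside, world axes, zero at the start; "torque": the same for the moment, N m; "opening": finger opening in m.
Only numpy, scipy, OpenCV 4.12 (cv2) and the standard library are available. Lean on these libraries where they do the work, as an engineer would, in place of code of your own. Each camera call takes 0.05 s, during which the arm holds its last target. There are 200 camera calls.

TASK

Set the cast bracket into the open bay of the caddy, nose over the ledge so that its foot sits flat on the bay floor, let go, and press down on its top with the fingers to check that it does not rock. Then lift the caddy by its wooden grip, hang its wire bail on the hook of the spring-balanced arm, and lower it until the arm has sunk and settled under the full weight before you let go, so that the arm does not spring or drop; leave it hanging level with the bracket still in place. Do not drop anything or disturb the tape roll, glue jar and hole punch.

Things in the scene. Friction and masses are not known exactly. Their poses are not given: they have to be found in the camera images.
- bracket: Loose dark cast-metal angle bracket, about 140 g. Origin: centre of its upright web, half-way up (32 mm above the underside, 32 mm below the top). z up, x towards the nose. Web 20 (x) by 22 mm (y): grasp it across y. Foot: x -24 to +16 mm, 48 mm wide, 14 mm high. Nose: overhangs to x = +46 mm, 30 mm wide, its underside 14 mm above the foot's underside. Starts upright on the table.
- caddy: Loose grey metal tray with a bail, 360 g (a fifth more or less), 236 (x) by 76 mm (y), walls 24 mm high. Origin: centre of its underside. At +x a fixed wooden block with pens (to 62 mm height) balances the bracket; at -x the open bay. At x = 0 an 8 mm wire bail stands across it: uprights at y = +-42 mm to 120 mm height, then a gable to the apex; the window under it is open along x.
- caddy_bay (a point): Point on the bay's floor (4 mm above the caddy's underside); the bracket's origin belongs 32 mm above it. Axes as the caddy's. Flat floor from x = -31 to +23 mm, 68 mm wide between walls; from x = +23 to +55 mm a fixed ledge 12 mm high. The bracket's nose goes over the ledge, pointing to +x; the other way it does not sit flat. Play about 7 mm along x, 10 mm along y each way.
- caddy_grip (a point): Centre of the wooden grip on top of the bail, 177 mm above the caddy's underside: 30 mm (x) by 26 mm (y) by 46 mm high; grasp it across the caddy's y from above. Axes as the caddy's.
- caddy_apex (a point): Underside of the bail's apex, 32 mm below the grip's centre; it comes to rest on the hook. Axes as the caddy's.
- hook_seat (a point): Top of the hook's level 10 mm rod, where the bail hangs. Its x axis points along the arm from the hook's free tip to the post, z up. The tip (26 mm away, -x) turns up in a lip 14 mm higher than this point; a 24 mm collar stands 17 mm away at +x. The bail passes over the lip along +x, then down. The hook stays level. Empty: about 259 mm above the table.
- hookhead: Head block (24 by 26 by 44 mm) of the balanced arm, carrying the hook; origin at its centre, axes as hook_seat's. Its boom runs along +x, sloping down, to a post about 245 mm away. The arm sinks 45 to 75 mm under the loaded caddy as its weight varies (usually about 60); stiffness 80 N/m vertically, damped, settling in about half a second. It also swings sideways about the post with stiff friction.
- tape: Bystander: loose cardboard tape roll, 84 mm across, 22 mm high; origin under its centre.
- gluejar: Bystander: jar, 56 mm across, 85 mm high; origin under its centre.
- punch: Bystander: hole punch, 110 by 45 by 41 mm; origin under its centre.
Mind the look-alikes: they are no part of the job. Leave any blue, purple or turquoise look-alike of the bracket alone.

How it is judged:
On the way, in this order (a step that is already met when the one before it is completed fails the run):
1. the bracket stands flat in the bay, nose over the ledge, and is released (angle between the z axis of bracket and the z axis of caddy_bay, either way round below 0.05 rad and z of bracket in the frame of caddy_bay between 0.028 and 0.036 m and x of bracket in the frame of caddy_bay between -0.011 and 0.011 m and y of bracket in the frame of caddy_bay between -0.016 and 0.016 m and contact force between the fingers and bracket below 0.1 N and linear speed of bracket below 0.02 m/s), for 0.2 s.
2. the fingers press down on top of the bracket (over 1 N) and it stays flat (angle between the z axis of bracket and the z axis of caddy_bay, either way round below 0.05 rad and z of bracket in the frame of caddy_bay between 0.028 and 0.036 m and x of bracket in the frame of caddy_bay between -0.011 and 0.011 m and y of bracket in the frame of caddy_bay between -0.016 and 0.016 m and contact force between the fingers and bracket above 1 N and z of the grasp point in the frame of bracket above 0.04 m), for 0.1 s.
3. still held by its grip, the caddy hangs on the hook and the arm has sunk (over 35 mm) and is at rest (contact force between the fingers and caddy above 0.3 N and contact force between caddy and hookhead above 2 N and height (world z) of hook_seat below 0.224 m and linear speed of hookhead below 0.015 m/s and distance between caddy_apex and hook_seat below 0.02 m), for 0.3 s.
At the end, for the whole second after the job is handed in: The caddy hangs free and at rest from the hook (bail apex within 20 mm of the seat), clear of the table, tilted under 0.2 rad, the arm sunk over 35 mm and still, the bracket flat in its bay (within 13 mm along, 16 mm across, 4 mm in height, 0.08 rad of square) (distance between caddy_apex and hook_seat below 0.02 m and contact force between caddy and hookhead above 2.5 N and height (world z) of caddy above 0.015 m and angle between caddy's own z axis and vertical below 0.2 rad and height (world z) of hook_seat below 0.224 m and linear speed of hookhead below 0.015 m/s and linear speed of caddy below 0.05 m/s and contact force between the fingers and caddy below 0.1 N and angle between the z axis of bracket and the z axis of caddy_bay, either way round below 0.08 rad and z of bracket in the frame of caddy_bay between 0.028 and 0.036 m and x of bracket in the frame of caddy_bay between -0.013 and 0.013 m and y of bracket in the frame of caddy_bay between -0.016 and 0.016 m); the robot touches nothing.
It fails at once if the arm springs or drops faster than 90 mm/s with the caddy on it and let go (contact force between the fingers and caddy below 0.05 N and contact force between caddy and hookhead above 0.2 N and linear speed of hookhead above 0.09 m/s).
It fails at once if the bracket is dropped (contact force between bracket and anything else below 0.02 N and linear speed of bracket above 0.5 m/s).
It fails at once if the caddy is dropped (contact force between caddy and anything else below 0.02 N and linear speed of caddy above 0.5 m/s).
It fails at once if the tape roll, glue jar or hole punch is moved more than 30 mm (distance of any of tape, gluejar, punch from where it was at the start of the episode above 0.03 m).
It also fails if it takes over 72 s, if anything falls off the work surface, if the arm or the gripper's body presses on something with over 40 N, if the wrist force passes 120 N, or if a joint passes its speed limit or range.

## Working session

There is one attempt and no reset: what is moved stays moved. The work goes in short steps, Python scripts to look and compute and a tool call to move; the robot and the scene stay as the last step left them, time stands still between calls to the robot, and variables do not carry over. Pictures are saved under pics/ and viewed, about 8 in all and at most 12, crops included, and the job is handed in when it is done.

Besides the shell and the picture viewer there is one more tool, called after "Call:" as name(argument=value, ...), one argument or row to a line, values as JSON. jog_arm: Moves the arm, as the interface text tells. Its arguments: {"type":"object","properties":{"deltas":{"type":"array","items":{"type":"number"}},"claw":{"type":"number"},"newtons":{"type":"number"}},"required":["deltas"]}

```bash
mkdir -p pics; ls; cat > h.py <<'E'
import numpy as np, cv2
from cell import robot
def snap(n,f):
    P=robot.camera_params(n); im=robot.read_camera(n)
    cv2.imwrite(f'pics/{f}.png',im[:,:,::-1]); np.savez(f'pics/{f}.npz',im=im,**P); return P,im
def load(f):
    P=dict(np.load(f'pics/{f}.npz')); return P,P['im']
def K(P): return np.array([[P['fx'],0,P['cx']],[0,P['fy'],P['cy']],[0,0,1.]],float), np.array([float(P['k1']),0,0,0])
def ray(P,uv):
    k,d=K(P); s=cv2.undistortPoints(np.array(uv,float).reshape(-1,1,2),k,d)[:,0]
    R=np.array(P['R']);t=np.array(P['t'])
    return -R.T@t, np.c_[s,np.ones(len(s))]@R
def onz(P,uv,z):
    o,v=ray(P,uv); return o+v*((z-o[2])/v[:,2])[:,None]
def tri(P1,a,P2,b):
    o1,v1=ray(P1,[a]);o2,v2=ray(P2,[b]);v1=v1[0];v2=v2[0]
    s=np.linalg.lstsq(np.c_[v1,-v2],o2-o1,rcond=None)[0]
    p,q=o1+s[0]*v1,o2+s[1]*v2; return (p+q)/2,np.linalg.norm(p-q)
def proj(P,X):
    k,d=K(P); return cv2.projectPoints(np.array(X,float).reshape(-1,1,3),cv2.Rodrigues(np.array(P['R']))[0],np.array(P['t'],float),k,d)[0][:,0]
E
python3 - <<'E'
from h import *
for n in('scene','side','wrist'):
    P,_=snap(n,n+'0'); print(n,{k:np.round(v,3).tolist() for k,v in P.items()})
print(robot.observe())
E
```

```text
pics
scene {'fx': 458.833, 'fy': 458.833, 'cx': 321.016, 'cy': 241.506, 'k1': -0.053, 'R': [[-0.724, 0.69, -0.007], [0.592, 0.615, -0.521], [-0.355, -0.381, -0.853]], 't': [0.315, -0.225, 1.436]}
side {'fx': 476.896, 'fy': 476.896, 'cx': 320.023, 'cy': 238.671, 'k1': -0.122, 'R': [[0.8, -0.6, -0.019], [-0.392, -0.498, -0.774], [0.455, 0.626, -0.633]], 't': [-0.37, 0.314, 1.168]}
wrist {'fx': 390.983, 'fy': 390.983, 'cx': 317.868, 'cy': 244.559, 'k1': -0.085, 'R': [[1.0, -0.001, -0.002], [-0.0, -0.955, 0.295], [-0.002, -0.295, -0.955]], 't': [-0.523, -0.036, 0.392]}
{'time': 0.15, 'qpos': array([-1.46006833e-01,  3.42574558e-01,  1.52477211e+00,  7.04154870e-06,
        1.27537899e+00, -1.46000343e-01]), 'qvel': array([ 6.30739681e-05, -1.49580341e-03, -3.61592514e-03,  2.18931506e-03,
       -3.97490653e-04,  6.04196885e-04]), 'joint_efforts': array([ 7.52666965e-04, -4.31470585e+01, -2.44352603e+01,  7.18239485e-02,
        5.38185902e-02, -1.32920518e-04]), 'tool_pos': array([5.24725518e-01, 6.11258981e-05, 2.37207325e-01]), 'tool_rot': array([-3.14047268e+00, -1.71495400e-04,  1.57078769e+00]), 'contact_force': array([-0.07684873, -0.08399739,  0.01577481]), 'torque': array([-0.00103944,  0.01010144,  0.00200225]), 'opening': 0.09185567647107087}
```

View pics/scene0.png

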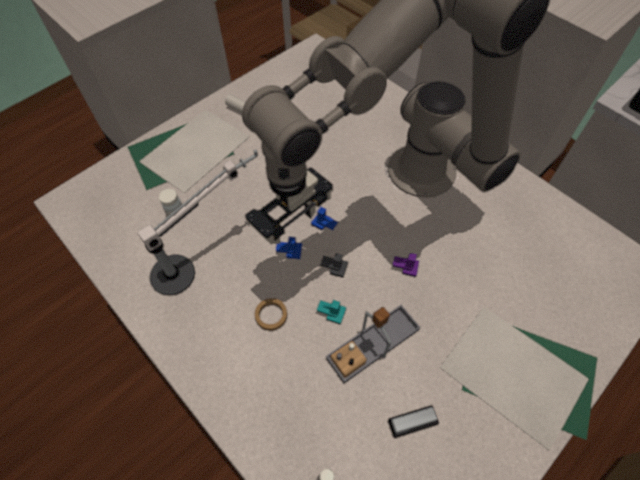

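View pics/side0.png

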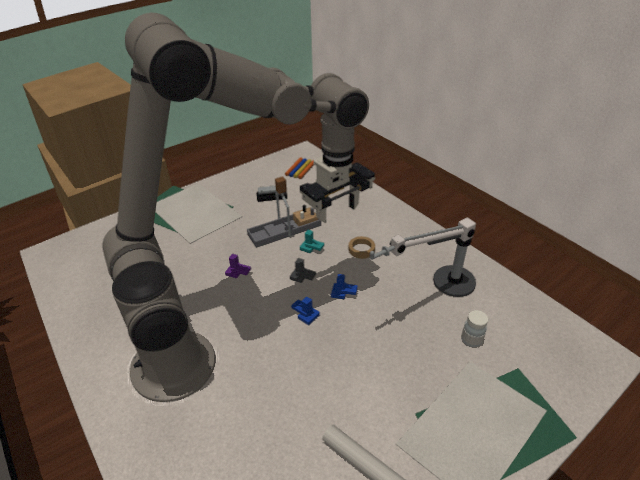

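```bash
python3 - <<'E'
from h import *
_,a=load('scene0');_,b=load('side0')
def c(im,x,y,w=100,h=75): return cv2.resize(im[y:y+h,x:x+w],(400,300),interpolation=cv2.INTER_CUBIC)
m=np.vstack([np.hstack([c(a,290,230),c(a,320,302)]),np.hstack([c(b,240,175),c(a,180,140)])])
cv2.imwrite('pics/m1.png',m[:,:,::-1])
for n in('scene0','side0'):
    P,_=load(n)
    for z in (0.,): print(n,onz(P,[[335,265],[400,310],[345,365]] if n=='scene0' else [[301,270]],z).round(3).tolist())
print('wrist view of',[proj(load('wrist0')[0],p).round().tolist() for p in ([.5,.1,0],[.6,.2,0])])
E
```

```text
scene0 [[0.433, 0.054, 0.0], [0.405, 0.266, 0.0], [0.61, 0.269, 0.0]]
side0 [[0.455, 0.084, -0.0]]
wrist view of [[[293.0, 104.0]], [[404.0, -12.0]]]
```

View pics/m1.png

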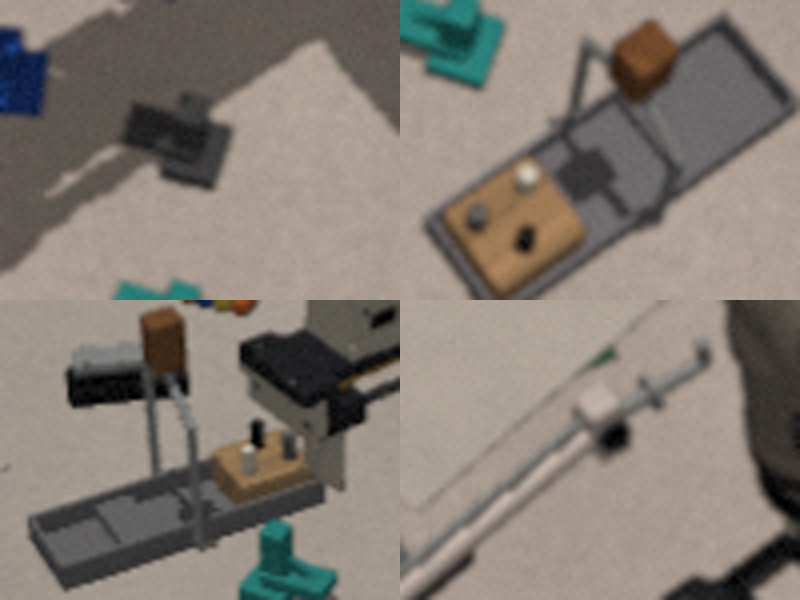

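View pics/wrist0.png

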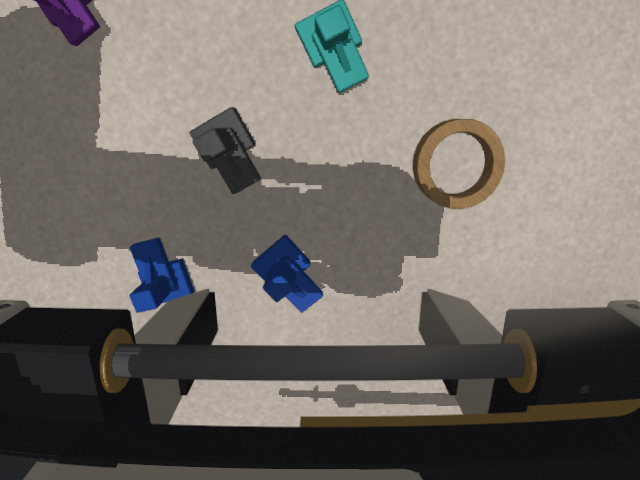

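```bash
python3 - <<'E'
from h import *
S,a=load('scene0');D,b=load('side0');W,w=load('wrist0')
print('caddy corners',onz(S,[[418.75,327],[401.25,305.75],[326.25,358.25],[343.5,380.5]],.024).round(4).tolist())
print('grip',tri(S,(381,317),D,(280.75,185)), onz(S,[[381,317]],.177))
print('foot back',onz(W,[[191,134],[235,108],[253,146]],.014).round(4).tolist())
print('webtop',onz(W,[[213,143]],.064),'nose tip',onz(W,[[234,193],[260,180]],.014))
g=lambda im,x,y,w=100,h=75: cv2.resize(im[y:y+h,x:x+w],(800,600),interpolation=cv2.INTER_CUBIC)
cv2.imwrite('pics/m2.png',g(b,350,215)[:,:,::-1])
E
```

```text
caddy corners [[0.4155, 0.3332, 0.024], [0.4037, 0.2648, 0.024], [0.637, 0.2302, 0.024], [0.6449, 0.2967, 0.024]]
grip (array([0.52228266, 0.27921997, 0.17601249]), np.float64(0.003775998866704388)) [[0.52104661 0.28047426 0.177     ]]
foot back [[0.4056, 0.0734, 0.014], [0.448, 0.0959, 0.014], [0.463, 0.0618, 0.014]]
webtop [[0.43897115 0.06703337 0.064     ]] nose tip [[0.44274777 0.01789065 0.014     ]
 [0.4682852  0.03020245 0.014     ]]
```

View pics/m2.png

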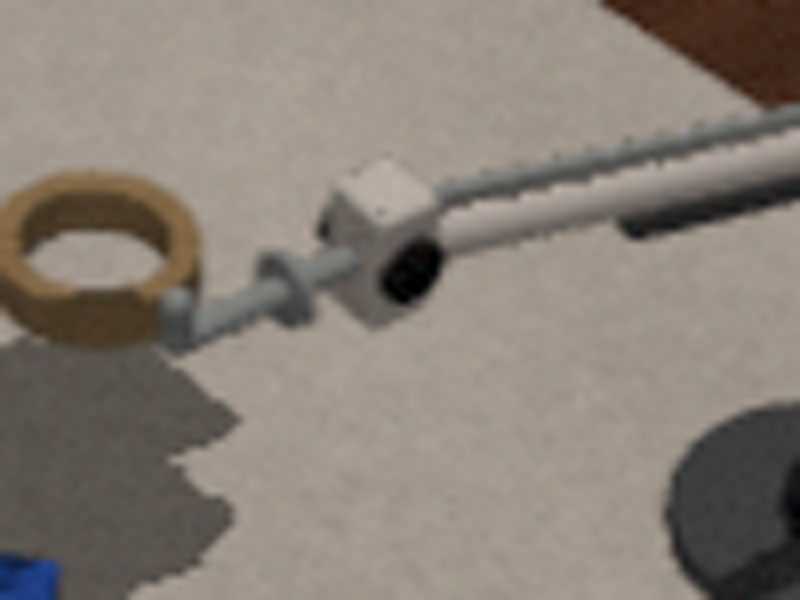

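```bash
python3 - <<'E'
from h import *
S,a=load('scene0');D,b=load('side0')
for n,p,q in (('lip',(255.75,152),(372.25,251.9)),('seat',(248.9,158.8),(380.2,252.9)),('collar',(242.5,162.5),(385.6,251.25)),('headtop',(230.5,166.5),(397.5,239.5)),('postbase',(172,275),(455,281))): print(n,tri(S,p,D,q))
print(onz(S,[[172,275],[271,314]],0),onz(D,[[455,281],[474,345]],0))
E
```

```text
lip (array([ 0.45920075, -0.20696703,  0.26761135]), np.float64(0.003981404559148777))
seat (array([ 0.48016972, -0.21103434,  0.25602304]), np.float64(0.004864187886598883))
collar (array([ 0.4970056 , -0.21339538,  0.25380417]), np.float64(0.001997982737944555))
headtop (array([ 0.53316366, -0.21203165,  0.26949267]), np.float64(0.004073945801245649))
postbase (array([ 0.77805987, -0.23292203,  0.00191967]), np.float64(0.0031005264393446003))
[[ 0.77680682 -0.23288632  0.        ]
 [ 0.65419736  0.04175832  0.        ]] [[ 0.78140322 -0.23245998  0.        ]
 [ 0.64065529 -0.41977731  0.        ]]
```

Call:
jog_arm(
  deltas=[-0.1,0.1,0,0,0,0.08,-0.3,0.2,0,0,0,0.15,-0.5,0.4,0,0,0,0.22,-0.7,0.5,0,0,0,0.29,-0.7,0.5,0,0,0,0.29],
  claw=0.7,
)

```text
time: 0.57
tool_pos: [0.4517, 0.0517, 0.2375]
tool_rot: [-3.139, -0.002, 2.033]
contact_force: [0.8, -0.5, -0.1]
opening: 0.0657
```

```bash
python3 - <<'E'
from h import *
P,im=snap('wrist','w1')
c,s=np.cos(-1.115),np.sin(-1.115)
print(proj(P,[[.4374,.0631,.064],[.4374+.046*c,.0631+.046*s,.014],[.4517,.0517,.0]]).round())
E
```

```text
[[310. 205.]
 [311. 241.]
 [319. 209.]]
```

View pics/w1.png

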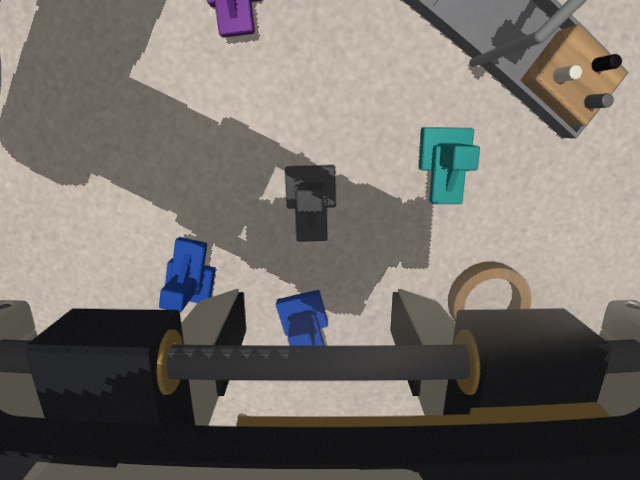

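```bash
python3 - <<'E'
from h import *
P,im=load('w1')
b=onz(P,[[286,168],[334.5,166]],.014); n=onz(P,[[297,241],[327,240]],.014)
print(b,n); 
for e in(b,n):
    d=e[1]-e[0]; print(np.arctan2(d[1],d[0]), np.hypot(*d[:2]))
for z in (.014,.028): 
  m=onz(P,[[312,240.5]],z)[0]-b.mean(0); print(z,np.arctan2(m[1],m[0]),np.hypot(*m[:2]))
print(onz(P,[[309.5,199]],.064))
# crop contrast
c=cv2.convertScaleAbs(cv2.resize(im[150:255,260:360],(800,840)[:2],interpolation=cv2.INTER_CUBIC)[:, :],alpha=2.5)
cv2.imwrite('pics/m3.png',cv2.resize(c,(560,588))[:,:,::-1])
E
```

```text
[[0.40480087 0.07545478 0.014     ]
 [0.44475564 0.09740537 0.014     ]] [[0.44501202 0.01552278 0.014     ]
 [0.47112474 0.02969666 0.014     ]]
0.5023716673488698 0.04558740431269996
0.49729526200890556 0.029711498851492112
0.014 -1.0898713266851114 0.07198143127708842
0.028 -1.085003235918172 0.06784915570149956
[[0.43456404 0.06754724 0.064     ]]
```

View pics/m3.png

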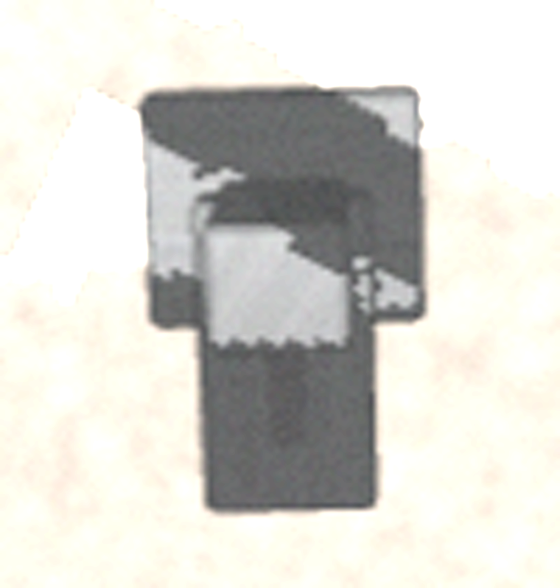

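Call:
jog_arm(
  deltas=[-0.1,0.08,-0.2,0,0,0.01,-0.19,0.155,-0.5,0,0,0.025,-0.19,0.155,-0.8,0,0,0.025,-0.19,0.155,-1,0,0,0.025,-0.19,0.155,-1,0,0,0.025],
)

```text
time: 1.03
tool_pos: [0.4342, 0.0652, 0.1343]
tool_rot: [-3.136, -0.003, 2.064]
contact_force: [-1.0, -0.2, -0.0]
opening: 0.0637
```

```bash
python3 - <<'E'
from h import *
s=robot.observe();print(s['time'],s['tool_pos'],s['tool_rot'],s['contact_force'])
E
```

```text
1.0333 [0.43424227 0.06519941 0.13434083] [-3.13552362 -0.00327638  2.06369933] [-9.94279874e-01 -2.08274827e-01 -4.70069487e-05]
```

Call:
jog_arm(
  deltas=[0.01,0,-0.3,0,0,0,0.01,0,-0.6,0,0,0,0.01,0,-0.8,0,0,0,0.01,0,-0.9,0,0,0,0.01,0,-0.9,0,0,0],
)

```text
time: 1.45
tool_pos: [0.4371, 0.0651, 0.0466]
tool_rot: [-3.139, -0.001, 2.064]
contact_force: [-0.3, 0.4, -0.3]
opening: 0.0643
```

Call:
jog_arm(
  deltas=[0,0,0,0,0,0,0,0,0,0,0,0,0,0,0,0,0,0,0,0,0,0,0,0,0,0,0,0,0,0],
  claw=0,
  newtons=15,
)

```text
time: 1.87
tool_pos: [0.4376, 0.0655, 0.0485]
tool_rot: [3.14, 0.001, 2.065]
contact_force: [0.2, -0.7, -0.3]
opening: 0.0353
```

Call:
jog_arm(
  deltas=[0,0,0,0,0,0,0,0,0,0,0,0,0,0,0.1,0,0,0,0,0,0.3,0,0,0,0,0,0.6,0,0,0],
)

```text
time: 2.28
tool_pos: [0.4352, 0.0655, 0.1066]
tool_rot: [-3.137, -0.003, 2.065]
contact_force: [0.3, 0.1, -2.0]
opening: 0.0219
```

Call:
jog_arm(
  deltas=[0,0.1,0.4,0,0,0,0.1,0.3,0.8,0,0,0,0.2,0.6,1,0,0,0,0.2,0.9,1,0,0,0,0.2,1,1,0,0,0],
)

```text
time: 2.7
tool_pos: [0.4577, 0.1686, 0.2094]
tool_rot: [3.137, -0.0, 2.067]
contact_force: [-0.8, -0.6, -1.9]
opening: 0.022
```

Call:
jog_arm(
  deltas=[0,0.2,0.1,0,0,0,0,0.2,0.1,0,0,0,0,0.2,0.1,0,0,0],
)

```text
time: 2.95
tool_pos: [0.4566, 0.1858, 0.2173]
tool_rot: [-3.141, 0.0, 2.068]
contact_force: [-0.2, -0.4, -1.3]
opening: 0.022
```

```bash
python3 - <<'E'
from h import *
s=robot.observe();print(s['time'],s['tool_pos'],s['tool_rot'],s['contact_force'])
P,im=snap('wrist','w2')
E
```

```text
2.95 [0.45655089 0.18579916 0.21729621] [-3.14077174e+00  1.34093052e-04  2.06751560e+00] [-0.24105815 -0.39856563 -1.34744948]
```

View pics/w2.png

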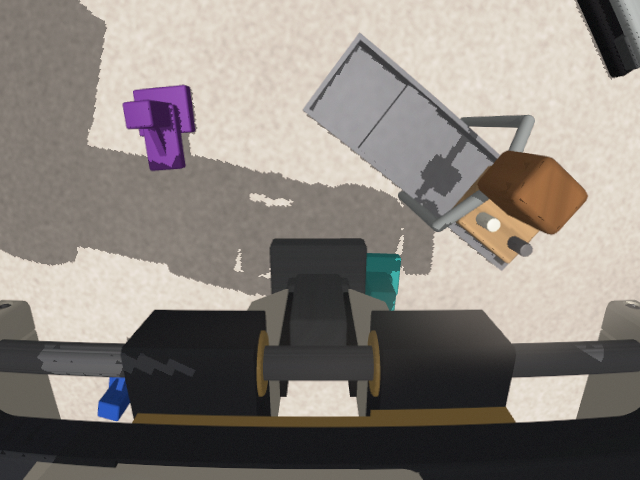

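```bash
python3 - <<'E'
from h import *
P,im=load('w2')
c=onz(P,[[361,35],[304,110],[503,268]],.024); print('rim',c)
d=c[2]-c[1]; yaw=np.arctan2(d[1],d[0]); print('yaw long',yaw,np.hypot(*d[:2])); e=c[0]-c[1]; print('short',np.arctan2(e[1],e[0])-np.pi/2,np.hypot(*e[:2]))
u=lambda a:np.array([np.cos(a),np.sin(a),0])
for z in(.004,.016):
  l=onz(P,[[408,86],[359,148]],z);f=l[1]-l[0]; print(z,l,np.arctan2(-f[1],-f[0])-np.pi/2,'x of edge from end', [(l.mean(0)-(c[0]+c[1])/2)@u(yaw)])
m=(c[0]+c[1])/2
for y in(yaw,-.153): print('origin est',m+.118*u(y)+0)
g=onz(P,[[361,35],[304,110]],.024)
print('P t',-P['R'].T@P['t'])
# wire uprights base?
E
```

```text
rim [[0.41393867 0.33487198 0.024     ]
 [0.40123344 0.26155981 0.024     ]
 [0.63253451 0.22711471 0.024     ]]
yaw long -0.1478324380218685 0.23385176743068642
short -0.1715987890890236 0.07440495454574433
0.004 [[0.47030505 0.32334905 0.004     ]
 [0.45930578 0.25639383 0.004     ]] -0.16282377507934442 x of edge from end [np.float64(0.05782433704702616)]
0.016 [[0.46854153 0.32113326 0.016     ]
 [0.45790831 0.2564063  0.016     ]] -0.16282377507934465 x of edge from end [np.float64(0.05642335406079332)]
origin est [0.52429899 0.28083513 0.024     ]
origin est [0.52420762 0.28023225 0.024     ]
P t [0.41731439 0.25676839 0.36457929]
```

Call:
jog_arm(
  deltas=[-0.05,0.2,0,0,0,0.07,-0.1,0.45,0,0,0,0.14,-0.15,0.7,0,0,0,0.21,-0.15,0.9,0,0,0,0.28,-0.15,1,0,0,0,0.35],
)

```text
time: 3.42
tool_pos: [0.4415, 0.2862, 0.2169]
tool_rot: [-3.141, -0.001, 2.621]
contact_force: [-0.1, -0.1, -0.9]
opening: 0.0219
```

Call:
jog_arm(
  deltas=[0,0.07,0,0,0,0.07,0,0.07,0,0,0,0.14,0,0.07,0,0,0,0.2,0,0.07,-0.1,0,0,0.238,0,0.07,-0.2,0,0,0.238],
)

```text
time: 3.83
tool_pos: [0.4422, 0.2914, 0.197]
tool_rot: [-3.141, -0.0, 2.99]
contact_force: [-0.0, 0.3, -2.1]
opening: 0.0216
```

Call:
jog_arm(
  deltas=[0,0,-0.1,0,0,0,0,0,-0.4,0,0,0,0,0,-0.6,0,0,0,0,0,-0.6,0,0,0],
)

```text
time: 4.17
tool_pos: [0.4394, 0.2906, 0.133]
tool_rot: [-3.136, -0.008, 2.987]
contact_force: [-1.2, -0.9, -1.7]
opening: 0.022
```

Call:
jog_arm(
  deltas=[0,0,0,0,0,0,0,0,0,0,0,0],
)

```text
time: 4.33
tool_pos: [0.4426, 0.2925, 0.1384]
tool_rot: [3.141, 0.001, 2.988]
contact_force: [0.4, 0.4, -1.0]
opening: 0.0216
```

```bash
python3 - <<'E'
from h import *
s=robot.observe();print(s['time'],s['tool_pos'],s['tool_rot'],s['contact_force'])
P,im=snap('wrist','w3');Q,b=snap('side','s3');Q2,c=snap('scene','sc3')
g=lambda im,x,y: cv2.resize(im[y:y+75,x:x+100],(400,300),interpolation=cv2.INTER_CUBIC)
top=np.hstack([g(b,225,190),g(c,330,275)])
cv2.imwrite('pics/m4.png',np.vstack([top,cv2.resize(im,(400,300)).repeat(1,0) if 0 else np.hstack([cv2.resize(im[60:360,120:520],(400,300)),g(b,260,150)])])[:,:,::-1])
E
```

```text
4.3333 [0.44261888 0.29249854 0.13843957] [3.14101178e+00 8.58168822e-04 2.98806439e+00] [ 0.37656061  0.41884724 -0.96138221]
```

View pics/m4.png

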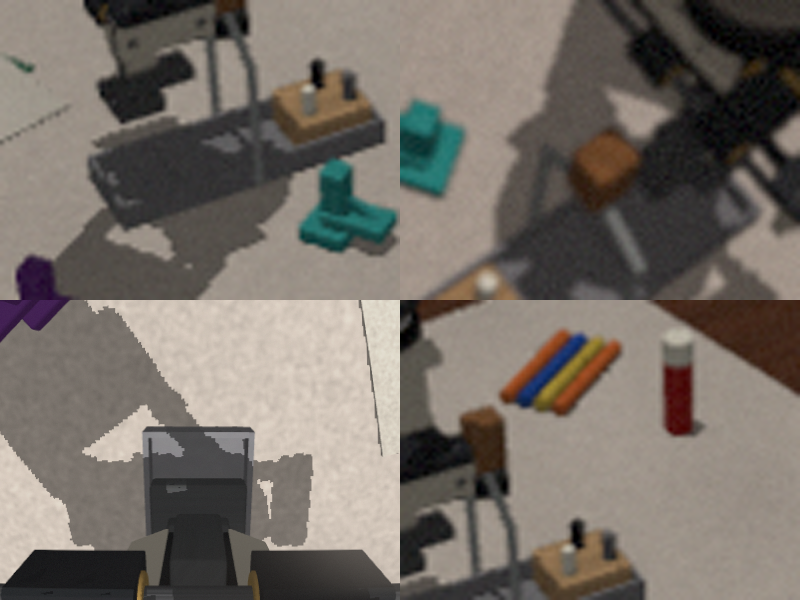

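Call:
jog_arm(
  deltas=[-0.01,0,-0.2,0,0,0,-0.01,0,-0.45,0,0,0,-0.01,0,-0.65,0,0,0,-0.01,0,-0.78,0,0,0,-0.01,0,-0.82,0,0,0],
)

```text
time: 4.9
tool_pos: [0.4404, 0.2922, 0.0545]
tool_rot: [-3.14, -0.002, 2.989]
contact_force: [0.1, -0.5, -2.0]
opening: 0.0218
```

Call:
jog_arm(
  deltas=[0,0,-0.01,0,0,0,0,0,-0.02,0,0,0,0,0,-0.03,0,0,0,0,0,-0.035,0,0,0,0,0,-0.035,0,0,0],
)

```text
time: 5.32
tool_pos: [0.4414, 0.2927, 0.053]
tool_rot: [3.141, 0.001, 2.989]
contact_force: [-0.6, -0.9, -1.5]
opening: 0.0219
```

```bash
python3 - <<'E'
from h import *
s=robot.observe();print(s['time'],s['tool_pos'],s['tool_rot'],s['contact_force'])
E
```

```text
5.3167 [0.44139723 0.29270113 0.05295025] [3.14075133e+00 1.16654705e-03 2.98924053e+00] [-0.64680252 -0.86554484 -1.46663457]
```

Call:
jog_arm(
  deltas=[0,0,-0.01,0,0,0,0,0,-0.015,0,0,0,0,0,-0.015,0,0,0],
)

```text
time: 5.57
tool_pos: [0.4415, 0.2927, 0.052]
tool_rot: [3.141, 0.001, 2.989]
contact_force: [-2.5, -0.8, 7.1]
opening: 0.0217
```

Call:
jog_arm(
  deltas=[0,0,-0.01,0,0,0,0,0,-0.01,0,0,0,0,0,-0.01,0,0,0],
)

```text
time: 5.82
tool_pos: [0.4416, 0.2927, 0.0517]
tool_rot: [3.14, 0.002, 2.989]
contact_force: [-3.7, -2.9, 14.2]
opening: 0.0218
```

Call:
jog_arm(
  deltas=[0,0,0.02,0,0,0,0,0,0.02,0,0,0],
)

```text
time: 5.98
tool_pos: [0.4413, 0.2927, 0.0524]
tool_rot: [3.141, 0.001, 2.989]
contact_force: [0.2, -0.8, -0.8]
opening: 0.0221
```

Call:
jog_arm(
  deltas=[0,0,0,0,0,0,0,0,0,0,0,0,0,0,0,0,0,0],
  claw=0.6,
)

```text
time: 6.23
tool_pos: [0.441, 0.2925, 0.0516]
tool_rot: [-3.142, -0.0, 2.989]
contact_force: [0.2, -0.7, -0.3]
opening: 0.0375
```

Call:
jog_arm(
  deltas=[0,0,0.1,0,0,0,0,0,0.3,0,0,0,0,0,0.55,0,0,0,0,0,0.55,0,0,0],
)

```text
time: 6.57
tool_pos: [0.4433, 0.2937, 0.1114]
tool_rot: [3.137, 0.006, 2.989]
contact_force: [1.5, 0.5, 0.8]
opening: 0.0544
```

```bash
python3 - <<'E'
from h import *
s=robot.observe();print(s['time'],s['tool_pos'],s['tool_rot'],s['contact_force'],s['opening'])
P,im=snap('wrist','w4');Q,b=snap('side','s4')
g=lambda im,x,y: cv2.resize(im[y:y+75,x:x+100],(400,300),interpolation=cv2.INTER_CUBIC)
cv2.imwrite('pics/m5.png',np.hstack([g(b,235,185),cv2.resize(im[100:400,120:520],(400,300))])[:,:,::-1])
E
```

```text
6.5667 [0.44334813 0.29369081 0.11138784] [3.13720307 0.00634396 2.98929825] [1.5302733  0.48444744 0.76772104] 0.054426219780287416
```

View pics/m5.png

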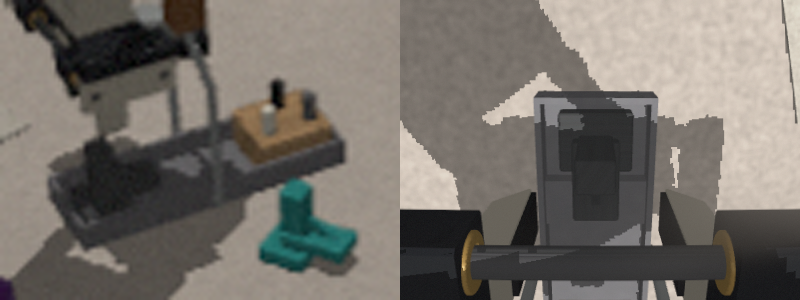

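Call:
jog_arm(
  deltas=[0,0,0,0,0,0,0,0,0,0,0,0,0,0,0,0,0,0,0,0,0,0,0,0,0,0,0,0,0,0],
  claw=0,
  newtons=10,
)

```text
time: 7.08
tool_pos: [0.4408, 0.2924, 0.1062]
tool_rot: [-3.141, -0.001, 2.989]
contact_force: [0.9, 0.6, -0.5]
opening: 0.0263
```

Call:
jog_arm(
  deltas=[0,0,-0.1,0,0,0,0,0,-0.2,0,0,0,0,0,-0.24,0,0,0,0,0,-0.26,0,0,0,0,0,-0.26,0,0,0],
)

```text
time: 7.5
tool_pos: [0.4407, 0.2924, 0.08]
tool_rot: [-3.141, -0.001, 2.989]
contact_force: [0.0, 0.1, -0.0]
opening: 0.0006
```

Call:
jog_arm(
  deltas=[0,0,-0.01,0,0,0,0,0,-0.02,0,0,0,0,0,-0.02,0,0,0],
)

```text
time: 7.75
tool_pos: [0.4412, 0.2926, 0.0793]
tool_rot: [3.141, 0.001, 2.989]
contact_force: [-1.1, -0.4, 3.4]
opening: 0.0002
```

Call:
jog_arm(
  deltas=[0,0,-0.005,0,0,0,0,0,-0.005,0,0,0,0,0,-0.005,0,0,0,0,0,-0.005,0,0,0],
)

```text
time: 8.08
tool_pos: [0.4413, 0.2926, 0.0793]
tool_rot: [3.141, 0.001, 2.989]
contact_force: [-1.6, -1.2, 8.7]
opening: 0.0004
```

```bash
python3 - <<'E'
from h import *
s=robot.observe();print(s['time'],s['tool_pos'],s['contact_force'],s['opening'])
P,im=snap('scene','sc5');D,b=snap('side','s5')
# grip: brown mask centroids
for n,i in(('scene',im),('side',b)):
    h=cv2.cvtColor(i,cv2.COLOR_RGB2HSV); m=cv2.inRange(h,(4,110,40),(16,255,200)); 
    k,l,st,c=cv2.connectedComponentsWithStats(m); print(n,[(st[j].tolist(),c[j].round(1).tolist()) for j in range(1,k) if st[j,4]>40])
E
```

```text
8.0833 [0.44132505 0.29261956 0.07926978] [-1.58897168 -1.20243788  8.74181853] 0.00035436672180927804
scene [([216, 0, 69, 81, 3967], [249.5, 31.7]), ([312, 0, 30, 17, 135], [324.8, 6.3]), ([334, 0, 81, 71, 1660], [370.4, 38.0]), ([359, 0, 37, 24, 223], [380.2, 6.3]), ([290, 4, 21, 24, 215], [296.6, 16.4]), ([0, 76, 240, 404, 46514], [73.4, 330.2]), ([563, 139, 11, 15, 61], [568.5, 145.7]), ([542, 168, 14, 14, 101], [548.3, 174.3]), ([256, 299, 30, 31, 286], [270.7, 313.9]), ([373, 307, 17, 21, 229], [380.4, 316.7]), ([543, 340, 97, 140, 6195], [606.9, 430.8]), ([331, 344, 34, 32, 547], [348.5, 359.8])]
side [([0, 0, 171, 41, 1299], [72.4, 16.7]), ([0, 66, 103, 414, 16423], [43.9, 303.3]), ([264, 101, 376, 256, 20741], [476.0, 219.5]), ([119, 112, 120, 96, 4041], [180.7, 161.4]), ([285, 158, 17, 18, 74], [292.6, 166.4]), ([298, 160, 17, 19, 96], [305.9, 169.1]), ([275, 177, 11, 16, 136], [280.4, 184.7]), ([305, 209, 10, 13, 52], [308.4, 215.5]), ([294, 212, 12, 14, 51], [298.5, 218.6]), ([356, 237, 17, 9, 49], [364.2, 241.0]), ([351, 251, 18, 7, 46], [360.1, 254.0]), ([558, 374, 82, 106, 4632], [610.8, 443.4])]
```

Call:
jog_arm(
  deltas=[0,0,0.2,0,0,0,0,0,0.5,0,0,0,0,0,0.8,0,0,0,0,0,1,0,0,0],
  claw=0.75,
)

```text
time: 8.52
tool_pos: [0.4417, 0.2929, 0.1809]
tool_rot: [3.14, 0.002, 2.989]
contact_force: [1.1, 0.1, -0.2]
opening: 0.0224
```

Call:
jog_arm(
  deltas=[0,0,0.4,0,0,0,0.05,0,0.8,0,0,0,0.4,-0.05,0.8,0,0,0,0.7,-0.12,0.8,0,0,0,0.82,-0.12,0.8,0,0,0],
)

```text
time: 8.93
tool_pos: [0.5262, 0.2793, 0.2591]
tool_rot: [3.141, 0.004, 2.988]
contact_force: [-1.5, -0.7, -0.5]
opening: 0.0555
```

Call:
jog_arm(
  deltas=[0,0,0,0,0,0,0,0,0,0,0,0],
)

```text
time: 9.1
tool_pos: [0.5229, 0.2803, 0.2576]
tool_rot: [-3.141, -0.001, 2.988]
contact_force: [0.1, 0.3, -0.5]
opening: 0.0671
```

```bash
python3 - <<'E'
from h import *
s=robot.observe();print(s['time'],s['tool_pos'],s['tool_rot'],s['contact_force'],s['opening'])
P,im=snap('wrist','w6')
h=cv2.cvtColor(im,cv2.COLOR_RGB2HSV); m=cv2.inRange(h,(4,110,40),(16,255,200)); 
k,l,st,c=cv2.connectedComponentsWithStats(m); print([(st[j].tolist(),c[j].round(1).tolist()) for j in range(1,k) if st[j,4]>100])
print('expect grip top center',proj(P,[[.5235,.2805,.2]]))
cv2.imwrite('pics/w6.png',im[:,:,::-1])
E
```

```text
9.1 [0.5228861  0.28026142 0.25758553] [-3.14123192e+00 -1.26050740e-03  2.98836744e+00] [ 0.07941063  0.32910814 -0.47476431] 0.06705210058372275
[([289, 230, 58, 66, 3077], [316.8, 263.6])]
expect grip top center [[318.14765161 276.23346103]]
```

View pics/w6.png

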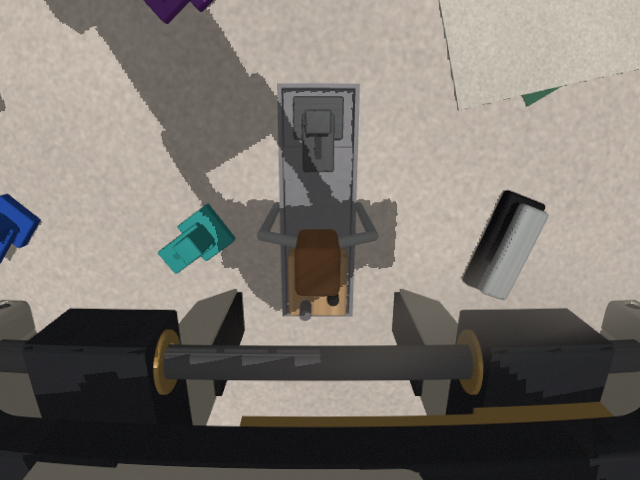

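Call:
jog_arm(
  deltas=[0,0,-0.2,0,0,0,0,0,-0.45,0,0,0,0,0,-0.7,0,0,0,0,0,-0.86,0,0,0,0,0,-0.86,0,0,0],
)

```text
time: 9.57
tool_pos: [0.5198, 0.2802, 0.1688]
tool_rot: [-3.138, -0.007, 2.99]
contact_force: [-0.8, -0.1, 0.5]
opening: 0.0688
```

Call:
jog_arm(
  deltas=[0,0,0,0,0,0,0,0,0,0,0,0,0,0,0,0,0,0,0,0,0,0,0,0,0,0,0,0,0,0],
  claw=0,
  newtons=30,
)

```text
time: 9.98
tool_pos: [0.5233, 0.2807, 0.1733]
tool_rot: [3.141, 0.002, 2.989]
contact_force: [0.4, 0.1, -0.1]
opening: 0.0402
```

Call:
jog_arm(
  deltas=[0,0,0,0,0,0,0,0,0,0,0,0,0,0,0,0,0,0],
)

```text
time: 10.23
tool_pos: [0.5231, 0.2805, 0.1724]
tool_rot: [3.141, 0.0, 2.989]
contact_force: [-0.1, -0.1, 1.9]
opening: 0.0262
```

Call:
jog_arm(
  deltas=[0,0,0.03,0,0,0,0,0,0.1,0,0,0,0,0,0.2,0,0,0,0,0,0.35,0,0,0,0,0,0.5,0,0,0],
)

```text
time: 10.65
tool_pos: [0.5228, 0.2804, 0.2229]
tool_rot: [-3.141, -0.001, 2.989]
contact_force: [-0.9, -0.3, -4.6]
opening: 0.0259
```

Call:
jog_arm(
  deltas=[0,0,0.2,0,0,0,0,0,0.4,0,0,0,0,0,0.65,0,0,0,0,0,0.9,0,0,0,0,0,1,0,0,0],
)

```text
time: 11.07
tool_pos: [0.5238, 0.2809, 0.3268]
tool_rot: [3.138, 0.005, 2.989]
contact_force: [0.6, 1.1, -4.0]
opening: 0.0261
```

```bash
python3 - <<'E'
from h import *
s=robot.observe();print(s['time'],s['tool_pos'],s['tool_rot'],s['contact_force'],s['torque'],s['opening'])
S,_=load('scene0');D,_=load('side0')
print('post top',tri(S,(152,238),D,(467,230)))
E
```

```text
11.0667 [0.52377908 0.28087674 0.32676497] [3.13839741 0.00542506 2.98927673] [ 0.63435742  1.12232859 -4.0022509 ] [0.17583681 0.00313413 0.01072695] 0.02606160815131607
post top (array([ 0.7751009 , -0.23294789,  0.19139831]), np.float64(0.009905910260604814))
```

Call:
jog_arm(
  deltas=[-0.01,-0.05,0,0,0,0,-0.03,-0.2,0,0,0,0,-0.1,-0.4,0,0,0,0.01,-0.15,-0.65,0,0,0,0.01,-0.25,-0.9,0,0,0,0.02],
)

```text
time: 11.48
tool_pos: [0.4973, 0.1893, 0.32]
tool_rot: [-3.14, -0.003, 3.021]
contact_force: [0.8, -0.7, -5.7]
opening: 0.0261
```

Call:
jog_arm(
  deltas=[-0.05,-0.25,0,0,0,0,-0.1,-0.5,0,0,0,0.01,-0.15,-0.7,0,0,0,0.01,-0.2,-0.85,0,0,0,0.02,-0.25,-1,0,0,0,0.025],
)

```text
time: 11.9
tool_pos: [0.4717, 0.0891, 0.3206]
tool_rot: [-3.141, -0.003, 3.06]
contact_force: [0.2, -0.3, -5.8]
opening: 0.0262
```

Call:
jog_arm(
  deltas=[-0.05,-0.2,0,0,0,0,-0.1,-0.4,0,0,0,0,-0.15,-0.6,0,0,0,0,-0.2,-0.8,0,0,0,0,-0.25,-1,0,0,0,0],
)

```text
time: 12.32
tool_pos: [0.4466, -0.0105, 0.3207]
tool_rot: [3.141, -0.003, 3.06]
contact_force: [-0.1, -0.0, -4.6]
opening: 0.0258
```

Call:
jog_arm(
  deltas=[-0.05,-0.2,0,0,0,0,-0.1,-0.4,0,0,0,0,-0.15,-0.6,0,0,0,0,-0.2,-0.8,0,0,0,0,-0.25,-0.95,0,0,0,0],
)

```text
time: 12.73
tool_pos: [0.4216, -0.1058, 0.3206]
tool_rot: [3.141, -0.003, 3.059]
contact_force: [1.1, 0.0, -5.0]
opening: 0.0255
```

Call:
jog_arm(
  deltas=[-0.03,-0.2,0,0,0,0,-0.03,-0.4,0,0,0,0,-0.03,-0.6,0,0,0,0,-0.03,-0.8,0,0,0,0,-0.03,-0.95,0,0,0,0],
)

```text
time: 13.15
tool_pos: [0.4189, -0.2008, 0.3206]
tool_rot: [3.141, -0.003, 3.059]
contact_force: [0.1, 1.6, -4.4]
opening: 0.0258
```

Call:
jog_arm(
  deltas=[0,-0.05,0,0,0,0,0,-0.05,0,0,0,0,0,-0.05,0,0,0,0],
)

```text
time: 13.4
tool_pos: [0.4195, -0.2038, 0.3213]
tool_rot: [3.14, -0.002, 3.059]
contact_force: [0.2, 0.0, -5.3]
opening: 0.0259
```

```bash
python3 - <<'E'
from h import *
s=robot.observe();print(s['time'],s['tool_pos'],s['tool_rot'],s['contact_force'],s['opening'])
P,w=snap('wrist','w7');D,b=snap('side','s7');S,a=snap('scene','sc7')
print('seat exp: scene,side,wrist',[proj(q,[[.4805,-.2105,.259],[.4545,-.2085,.273]]).round(1).tolist() for q in(S,D,P)])
t=s['tool_pos']; ap=t-[0,0,.0275]; print('apex exp',[proj(q,[ap]).round(1).tolist() for q in(S,D,P)])
# change in side/scene hook since start
g=lambda im,x,y: cv2.resize(im[y:y+75,x:x+100],(400,300),interpolation=cv2.INTER_CUBIC)
cv2.imwrite('pics/m7.png',np.vstack([np.hstack([g(b,330,200),g(a,200,125)]),np.hstack([cv2.resize(w[150:450,120:520],(400,300)),cv2.resize(b[150:300,300:500],(400,300))])])[:,:,::-1])
E
```

```text
13.4 [ 0.41946227 -0.20383483  0.32132444] [ 3.13988540e+00 -1.68450818e-03  3.05940248e+00] [ 2.20950409e-01  4.86089515e-03 -5.28950368e+00] 0.025879934713769353
seat exp: scene,side,wrist [[[247.8, 158.2], [255.7, 149.2]], [[379.2, 251.8], [370.4, 251.4]], [[314.8, 363.9], [314.2, 339.0]]]
apex exp [[[267.0, 136.8]], [[357.4, 249.5]], [[317.3, 297.9]]]
```

View pics/m7.png

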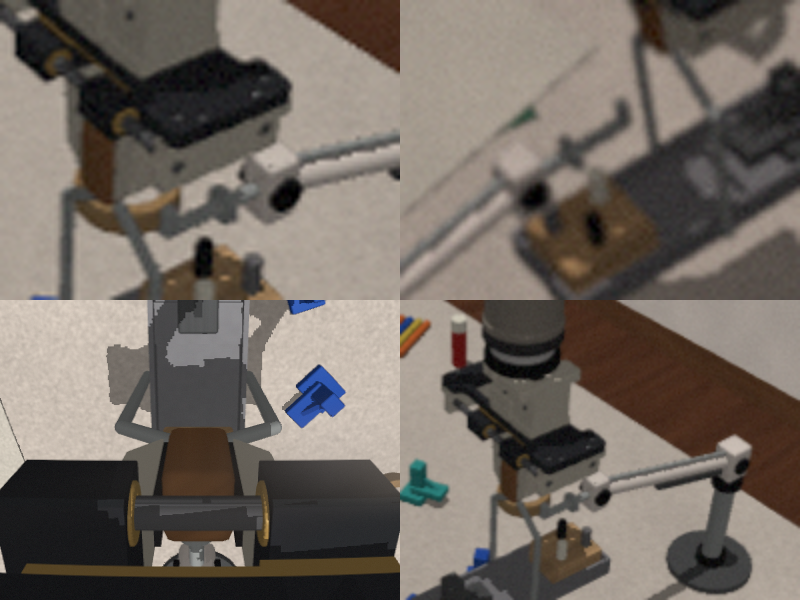

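Call:
jog_arm(
  deltas=[0.05,-0.01,0,0,0,0,0.18,-0.02,0,0,0,0,0.35,-0.04,0,0,0,0,0.5,-0.06,0,0,0,0,0.6,-0.065,0,0,0,0],
)

```text
time: 13.97
tool_pos: [0.4817, -0.2107, 0.3222]
tool_rot: [-3.142, 0.001, 3.061]
contact_force: [0.6, -0.2, -5.1]
opening: 0.026
```

Call:
jog_arm(
  deltas=[0,0,0,0,0,0,0,0,0,0,0,0],
)

```text
time: 14.13
tool_pos: [0.4802, -0.2104, 0.3218]
tool_rot: [3.141, -0.001, 3.061]
contact_force: [-0.2, 0.4, -5.0]
opening: 0.026
```

```bash
python3 - <<'E'
from h import *
s=robot.observe();print(s['time'],s['tool_pos'],s['tool_rot'],s['contact_force'],s['opening'])
D,b=snap('side','s8');S,a=snap('scene','sc8')
# has the hook moved? white head template shift vs start
for n,i,o,(x,y,w,h) in(('side',b,'side0',(388,232,20,26)),('scene',a,'sc7',(222,158,20,20))):
    t=load(o)[1][y:y+h,x:x+w]; r=cv2.matchTemplate(i[y-15:y+h+15,x-15:x+w+15],t,cv2.TM_CCOEFF_NORMED); print(n,cv2.minMaxLoc(r)[1],np.array(cv2.minMaxLoc(r)[3])-15)
E
```

```text
14.1333 [ 0.48021508 -0.21043975  0.32180942] [ 3.14110544e+00 -9.59229890e-04  3.06114879e+00] [-0.19245206  0.41853455 -5.02042974] 0.02600234509018284
side 0.5924476385116577 [0 0]
scene 0.8144031167030334 [0 0]
```

Call:
jog_arm(
  deltas=[0,0,-0.05,0,0,0,0,0,-0.15,0,0,0,0,0,-0.25,0,0,0,0,0,-0.35,0,0,0,0,0,-0.4,0,0,0],
)

```text
time: 14.65
tool_pos: [0.4791, -0.2106, 0.2809]
tool_rot: [3.14, -0.002, 3.06]
contact_force: [-1.2, 1.5, -3.8]
opening: 0.026
```

Call:
jog_arm(
  deltas=[0,0,-0.05,0,0,0,0,0,-0.1,0,0,0,0,0,-0.15,0,0,0,0,0,-0.2,0,0,0,0,0,-0.2,0,0,0],
)

```text
time: 15.07
tool_pos: [0.48, -0.2108, 0.2614]
tool_rot: [3.141, -0.0, 3.06]
contact_force: [0.0, 0.7, -3.6]
opening: 0.026
```

Call:
jog_arm(
  deltas=[0,0,-0.06,0,0,0,0,0,-0.12,0,0,0,0,0,-0.18,0,0,0,0,0,-0.24,0,0,0,0,0,-0.24,0,0,0],
)

```text
time: 15.48
tool_pos: [0.4797, -0.2108, 0.2368]
tool_rot: [3.141, -0.001, 3.06]
contact_force: [-1.9, -0.2, -0.8]
opening: 0.0263
```

Call:
jog_arm(
  deltas=[0,0,0,0,0,0,0,0,0,0,0,0,0,0,0,0,0,0],
)

```text
time: 15.73
tool_pos: [0.4801, -0.211, 0.2385]
tool_rot: [-3.141, 0.0, 3.06]
contact_force: [-2.7, 0.3, -0.1]
opening: 0.0259
```

```bash
python3 - <<'E'
from h import *
s=robot.observe();print(s['time'],s['tool_pos'],s['tool_rot'],s['contact_force'],s['torque'],s['opening'])
D,b=snap('side','s9')
t=load('side0')[1][232:258,388:408]; r=cv2.matchTemplate(b[215:320,370:420],t,cv2.TM_CCOEFF_NORMED); m=cv2.minMaxLoc(r); print(m[1],np.array(m[3])-[18,17])
print('px per 40mm', proj(D,[[.533,-.212,.27],[.533,-.212,.23]]))
E
```

```text
15.7333 [ 0.48007899 -0.21104166  0.23848619] [-3.14149476e+00  2.58055285e-04  3.05994220e+00] [-2.69653238  0.33352843 -0.08198018] [0.28904529 0.49418471 0.01170442] 0.02589215885924729
0.5704747438430786 [ 6 37]
px per 40mm [[396.58587305 239.47383746]
 [395.18800568 252.44963482]]
```

Call:
jog_arm(
  deltas=[-0.03,0,0,0,0,0,-0.06,0,0,0,0,0,-0.09,0.01,0,0,0,0,-0.09,0.01,0,0,0,0,-0.09,0.01,0,0,0,0],
)

```text
time: 16.2
tool_pos: [0.4705, -0.2101, 0.2383]
tool_rot: [-3.141, -0.001, 3.06]
contact_force: [-0.8, -0.4, -0.4]
opening: 0.0261
```

Call:
jog_arm(
  deltas=[0,0,0,0,0,0,0,0,0,0,0,0,0,0,0,0,0,0],
)

```text
time: 16.45
tool_pos: [0.4706, -0.21, 0.2381]
tool_rot: [3.141, -0.001, 3.06]
contact_force: [-2.4, -0.5, -0.5]
opening: 0.026
```

```bash
python3 - <<'E'
from h import *
s=robot.observe();print(s['time'],s['tool_pos'],s['tool_rot'],s['contact_force'],s['torque'],s['opening'])
E
```

```text
16.45 [ 0.4706051  -0.20999817  0.23806522] [ 3.14143664e+00 -1.14611886e-03  3.05985514e+00] [-2.41183256 -0.49168578 -0.46347922] [0.0355442  0.43778183 0.00890353] 0.02599309997065094
```

Call:
jog_arm(
  deltas=[0,0,0,0,0,0,0,0,0,0,0,0,0,0,0,0,0,0,0,0,0,0,0,0,0,0,0,0,0,0],
)

```text
time: 16.87
tool_pos: [0.4709, -0.21, 0.2382]
tool_rot: [3.141, -0.0, 3.06]
contact_force: [-1.8, -1.0, -0.9]
opening: 0.0257
```

```bash
python3 - <<'E'
from h import *
s=robot.observe();print(s['time'],s['tool_pos'],s['contact_force'],s['torque'])
D,b=snap('side','s10');S,a=snap('scene','sc10')
t=s['tool_pos']
print('apex exp',[proj(q,[t-[0,0,.0275]]).round(1).tolist() for q in(S,D)])
ch=np.array(list("@%#*+=-:. "))
for n,im,(x,y,w,h) in(('scene',a,(205,135,75,50)),('side',b,(335,225,90,60))):
    g=cv2.cvtColor(im[y:y+h,x:x+w],cv2.COLOR_RGB2GRAY).astype(float); g=(g-g.min())/(g.max()-g.min()+1e-9)
    print(n,x,y); print('\n'.join(f'{y+i:3d} '+''.join(ch[(r*9.99).astype(int)]) for i,r in enumerate(g)))
E
```

```text
16.8667 [ 0.47088549 -0.20997275  0.23817474] [-1.75345778 -1.04828196 -0.94911901] [-0.02292073  0.55059591 -0.02039779]
apex exp [[[253.5, 169.0]], [[374.7, 268.9]]]
scene 205 135
135              ...   :+*#++#@%%*++++++++*%@@@@@@%%%%%%%%%#+-:.         . ..:-
136                    .-*%%#%%@%#*++++++++#@@@@%%%%#%%@%@@%#+=:.       .  ....
137                     :+%@@@@%@@#*+++++++#@@%%####%%@%@%@%%#+=:.     . .   ..
138                     :+%@@%@@%@%#*++++++#%%%#####%@@@@%%%%%%*=:.          . 
139                     .=#@@%%@@@@%#*+++++*%%%###%%@@@@%%##%%%#*=:.           
140                     .-*@@%%@%@@%%#**+++*#%%%%@%%@%@@%#**#%%%#*=:.        . 
141                     .:+%@@@@%%%%%%##+++*#%@@%@@@@@@@%#***#%%%#*=:.         
142                      .=*%@@%%####%%##**##%%@@@%%@%%@%%#***#%@%#*=:.  .     
143                       :=*%%@######@%####@@@@@%%%@@%%@@%#***#%%%#*=:......  
144                        :=*%%#*####%%%%%@%@@%@@%%%%@@@%%%#***#%%%#*=-:----:.
145                         :=*%####%%#**#%@@%@%@@%@%%@@@%%%##*##%@%%%#++****=:
146                          :=#######
[... 8094 characters left out ...]
...=#@%+:.... ................ ... 
278  :+*****#*: ... .....  ....=**:....    . ..:+++=..........+%@@%-::... ......... .. ..... .
279 .-###***#=.     ...... ....=*+:   ... . .  .-+++:.........+@%@%=--:.  .... ....  ..... ...
280 .-#%%%##%=.     ..........:=**:. ...........:+++=.........+@@@%-:+::. .-=:....  .... .....
281 .-%%#%%%%=:.... .  ..... ..=**:.. ...........:+++:... ..-=#@@@%**+**+:+#++-..   ..........
282 :-%%%%#%%*-....  ..    .  .=*+: .... ........-+++=... --+#%@@@#********+++-........ ......
283 +*%%%#%#%#*=-. ..   . . ..:+*+: ..  ..........:+++-.-+****%@@@#*******#+++=....... .......
284 *#%%%%#%%%#**+====:::.   .:+*+:  .   .........:=*++******#@@@@#*******####:.......... ....
```

Call:
jog_arm(
  deltas=[0.02,0,0,0,0,0,0.04,0,0,0,0,0,0.05,0,0,0,0,0,0.05,0,0,0,0,0,0.05,0,0,0,0,0],
)

```text
time: 17.38
tool_pos: [0.4766, -0.2101, 0.2384]
tool_rot: [-3.141, 0.001, 3.06]
contact_force: [-0.2, -0.5, -1.3]
opening: 0.0261
```

```bash
python3 - <<'E'
from h import *
s=robot.observe();print(s['time'],s['tool_pos'],s['contact_force'],s['torque'])
D=load('side0')[0];S=load('scene0')[0]
for dx,sk in((0,.05),(.005,.05),(.01,.05),(.005,.06)):
    X=[[.497-dx,-.2134,.254-sk],[.4592-dx,-.207,.2676-sk]]; print(dx,sk,'collar,lip side',proj(D,X).round(1).tolist(),'scene',proj(S,X).round(1).tolist())
E
```

```text
17.3833 [ 0.47664758 -0.21009254  0.23838717] [-0.23931931 -0.52460817 -1.33969031] [-0.02889709  0.01109053 -0.05164769]
0 0.05 collar,lip side [[383.7, 267.1], [370.3, 268.2]] scene [[245.1, 175.5], [257.4, 165.4]]
0.005 0.05 collar,lip side [[382.2, 268.0], [368.7, 269.1]] scene [[246.6, 174.4], [259.0, 164.4]]
0.01 0.05 collar,lip side [[380.6, 268.9], [367.1, 270.0]] scene [[248.1, 173.4], [260.5, 163.4]]
0.005 0.06 collar,lip side [[381.9, 271.1], [368.5, 272.2]] scene [[247.2, 176.9], [259.4, 167.0]]
```

Call:
jog_arm(
  deltas=[0,0,0,0,0,0,0,0,0,0,0,0,0,0,0,0,0,0],
)

```text
time: 17.63
tool_pos: [0.4765, -0.2101, 0.2385]
tool_rot: [-3.141, 0.001, 3.06]
contact_force: [1.0, -1.8, -0.2]
opening: 0.0258
```

```bash
python3 - <<'E'
from h import *
for i in range(4):
    robot.read_camera('side'); s=robot.observe();print(s['time'],s['tool_pos'],s['contact_force'],s['torque'])
E
```

```text
17.6833 [ 0.47650815 -0.21007749  0.23845228] [ 0.93776068 -1.10570592 -0.12751547] [-0.1028347  -0.34279659 -0.01898551]
17.7333 [ 0.47647181 -0.21009573  0.23845123] [ 2.0472171  -0.99204748 -1.88868804] [-0.10409691 -0.3433316  -0.05524581]
17.7833 [ 0.47647404 -0.21009587  0.2384512 ] [ 1.68704121 -1.14626978 -1.37479678] [-0.06265091 -0.463534    0.08656601]
17.8333 [ 0.47644934 -0.21008815  0.23843368] [ 2.25896445 -1.31449084 -0.55579815] [-0.11233098 -0.46284117  0.01434151]
```

Call:
jog_arm(
  deltas=[0,0,-0.02,0,0,0,0,0,-0.05,0,0,0,0,0,-0.08,0,0,0,0,0,-0.1,0,0,0,0,0,-0.1,0,0,0],
)

```text
time: 18.25
tool_pos: [0.4761, -0.2099, 0.2277]
tool_rot: [3.141, -0.0, 3.06]
contact_force: [2.6, -0.5, 0.2]
opening: 0.026
```

Call:
jog_arm(
  deltas=[0,0,0,0,0,0,0,0,0,0,0,0,0,0,0,0,0,0,0,0,0,0,0,0,0,0,0,0,0,0],
)

```text
time: 18.67
tool_pos: [0.476, -0.21, 0.2283]
tool_rot: [3.142, 0.0, 3.06]
contact_force: [2.1, -0.9, -0.0]
opening: 0.026
```

```bash
python3 - <<'E'
from h import *
F=[]
for i in range(8):
    robot.read_camera('side'); s=robot.observe();F.append(np.r_[s['contact_force'],s['torque']])
print(s['time'],s['tool_pos'],np.mean(F,0).round(2),np.std(F,0).round(2))
E
```

```text
19.0667 [ 0.47601277 -0.20997296  0.22822472] [ 2.53 -1.19  0.02 -0.1  -0.47 -0.01] [0.46 0.33 0.37 0.03 0.03 0.02]
```

Call:
jog_arm(
  deltas=[-0.01,0,0,0,0,0,-0.02,0.0,0,0,0,0,-0.025,0,0,0,0,0,-0.025,0,0,0,0,0,-0.025,0,0,0,0,0],
)

```text
time: 19.48
tool_pos: [0.4733, -0.2099, 0.2282]
tool_rot: [3.141, -0.0, 3.06]
contact_force: [1.5, -1.8, -0.5]
opening: 0.0257
```

```bash
python3 - <<'E'
from h import *
F=[]
for i in range(6):
    robot.read_camera('side'); s=robot.observe();F.append(np.r_[s['contact_force'],s['torque']])
print(s['time'],s['tool_pos'],np.mean(F,0).round(2),np.std(F,0).round(2))
E
```

```text
19.7833 [ 0.47335743 -0.20995452  0.22814155] [ 1.76 -0.75 -0.29 -0.03 -0.37  0.03] [0.57 0.44 0.4  0.03 0.05 0.01]
```

Call:
jog_arm(
  deltas=[0,0,0,0,0,0,0,0,0,0,0,0,0,0,0,0,0,0,0,0,0,0,0,0,0,0,0,0,0,0],
  claw=0,
  newtons=5,
)

```text
time: 20.2
tool_pos: [0.4734, -0.21, 0.2282]
tool_rot: [3.141, -0.0, 3.06]
contact_force: [0.4, -1.1, 0.7]
opening: 0.026
```

```bash
python3 - <<'E'
from h import *
F=[]
for i in range(4):
    robot.read_camera('side'); s=robot.observe();F.append(np.r_[s['contact_force'],s['torque']])
print(s['time'],s['tool_pos'],np.mean(F,0).round(2))
E
```

```text
20.4 [ 0.47338926 -0.20997684  0.22818336] [ 0.4  -0.31 -0.15 -0.05 -0.12  0.01]
```

Call:
jog_arm(
  deltas=[0,0,0,0,0,0,0,0,0,0,0,0,0,0,0,0,0,0,0,0,0,0,0,0,0,0,0,0,0,0],
  claw=0.6,
)

```text
time: 20.82
tool_pos: [0.4735, -0.2099, 0.2282]
tool_rot: [3.141, -0.0, 3.06]
contact_force: [0.3, -0.1, -0.2]
opening: 0.0528
```

```bash
python3 - <<'E'
from h import *
s=robot.observe();print(s['time'],s['tool_pos'],s['contact_force'],s['opening'])
a=load('s10')[1];D,b=snap('side','s11'); P,w=snap('wrist','w11')
for n,i in(('side',b),('wrist',w)):
    h=cv2.cvtColor(i,cv2.COLOR_RGB2HSV); m=cv2.inRange(h,(4,110,40),(16,255,200)); k,l,st,c=cv2.connectedComponentsWithStats(m); print(n,[(st[j].tolist(),c[j].round(1).tolist()) for j in range(1,k) if st[j,4]>40 and 200<c[j][0]<500 and c[j][1]>200])
print('grip top if centred',proj(P,[s['tool_pos']+[0,0,.0275]]), 'sides', [proj(P,[s['tool_pos']+[dx,dy,.0275]]).round().tolist() for dx,dy in((-.015,-.013),(-.015,.013))])
E
```

```text
20.8167 [ 0.47347821 -0.20991735  0.22822586] [ 0.34534067 -0.08463518 -0.18804095] 0.0528338932615786
side [([370, 254, 11, 20, 138], [374.1, 264.5])]
wrist [([282, 274, 70, 71, 4168], [316.2, 312.5]), ([284, 381, 67, 11, 682], [317.0, 385.8])]
grip top if centred [[317.25944505 363.07569214]] sides [[[276.0, 329.0]], [[351.0, 323.0]]]
```

Released and still; grip centred between the fingers. Retreat straight up.

Call:
jog_arm(
  deltas=[0,0,0.05,0,0,0,0,0,0.2,0,0,0,0,0,0.4,0,0,0,0,0,0.7,0,0,0,0,0,1,0,0,0],
)

```text
time: 21.33
tool_pos: [0.4731, -0.2097, 0.3293]
tool_rot: [3.141, -0.001, 3.06]
contact_force: [1.1, -1.3, 0.6]
opening: 0.0549
```

Call:
jog_arm(
  deltas=[0,0,0.3,0,0,0,-0.2,0.1,0.6,0,0,0,-0.5,0.3,0.7,0,0,0,-0.5,0.5,0.7,0,0,0,-0.5,0.7,0.7,0,0,0],
)

```text
time: 21.75
tool_pos: [0.4226, -0.1395, 0.4002]
tool_rot: [-3.14, 0.003, 3.058]
contact_force: [1.3, -0.2, -0.1]
opening: 0.055
```

Call:
jog_arm(
  deltas=[0,0.3,0,0,0,0,0,0.6,0,0,0,0,0,0.9,0,0,0,0,0,1,0,0,0,0,0,1,0,0,0,0],
)

```text
time: 22.17
tool_pos: [0.4233, -0.0382, 0.3989]
tool_rot: [3.141, 0.001, 3.063]
contact_force: [-0.1, -0.6, 0.8]
opening: 0.0553
```

```bash
python3 - <<'E'
from h import *
s=robot.observe();print(s['time'],s['tool_pos'],s['contact_force'])
S,a=snap('scene','sc12');D,b=snap('side','s12')
for t in range(6): robot.read_camera('side')
S2,a2=snap('scene','sc13');D2,b2=snap('side','s13')
print('moving px', (np.abs(b2[225:350,300:480].astype(int)-b[225:350,300:480])>40).sum(),(np.abs(a2[130:240,180:320].astype(int)-a[130:240,180:320])>40).sum())
C={}
for n,i,box in(('scene',a2,(200,110,330,260)),('side',b2,(330,200,430,330))):
    h=cv2.cvtColor(i,cv2.COLOR_RGB2HSV); m=cv2.inRange(h,(4,110,40),(16,255,200)); k,l,st,c=cv2.connectedComponentsWithStats(m)
    print(n,[(st[j].tolist(),c[j].round(1).tolist()) for j in range(1,k) if st[j,4]>40 and box[0]<c[j][0]<box[2] and box[1]<c[j][1]<box[3]])
ch=np.array(list("@%#*+=-:. "))
im=b2;x,y,w,h=300,235,125,75
g=cv2.cvtColor(im[y:y+h,x:x+w],cv2.COLOR_RGB2GRAY).astype(float);g=(g-g.min())/np.ptp(g)
print('\n'.join(f'{y+i:3d} '+''.join(ch[(r*9.99).astype(int)]) for i,r in enumerate(g)))
E
```

```text
22.1667 [ 0.4233351  -0.03822343  0.39891958] [-0.13972137 -0.61429146  0.81471401]
moving px 25 13
scene [([245, 155, 14, 19, 178], [251.4, 164.4]), ([222, 202, 30, 26, 340], [237.2, 215.2])]
side [([349, 237, 25, 21, 102], [357.6, 245.0]), ([365, 249, 20, 25, 293], [376.0, 261.4]), ([393, 292, 20, 15, 91], [402.4, 298.9]), ([387, 295, 10, 15, 42], [390.3, 302.6])]
235 ....-******#*-...............................................................................................................
236 ....:*###*##*-...........................................::::::::.............................. .............................
237 ....-*#*#*##*-.........................................:------------:................... ....................................
238 ....:+****###-......................................:----========-----:............ .........................................
239 ....:+#**###*=:....................................----=++******++====--........... .........................................
240 ....:+*#####*++-:.................................:-==+*************+=-=-....
[... 8318 characters left out ...]
=======++++*#*****=--+******+++=++*#####**++++++=:
305 %%%%%%%%%%%#-................-++++++++++++++++*++++=++*###*##*#**+===+*#*+========+*+*******+++*******++==***#*#*#***++++=-:.
306 #%%%%%%%#%%%=.................-+++++++++++++***++=++*#*######**+======+*##+=======+++*****++*+******++=++##*###**#**++++=-...
307 **%#%%%%#%%%+:.................-++++++++++********####+=*##**+=========+**#+===*#**+**************++=+**###**###***+++--:....
308 *##%%%%%%%%%#+-...............-+++++++++*********##*=====*+=============+#*#+*#*#**++*#*+*******++=+**###*#*##***++++-.......
309 **#%%%%%%%%##**=:.............-+++++++++**********+=====++===============+*####**#*+****+*****++==****##*###**+++++--........
```

```bash
python3 - <<'E'
from h import *
S,_=load('sc13');D,_=load('s13')
p,e=tri(S,(251.4,164.4),D,(376.8,262)); print(p,e,'seat z',p[2]-.032)
if p[2]-.032<.22: print(robot.hand_in(), robot.observe()['time'])
E
```

```text
[ 0.47453147 -0.21058501  0.23096956] 0.001125574527473648 seat z 0.19896955586209156
the job is handed in; nothing more can be done
the job is handed in; nothing more can be done
```

The bracket is in the caddy's bay, the loaded caddy hangs on the hook, and the job is handed in at about 22.7 s of robot time. Hand-in gives no verdict.

- **Bracket:** I set it into the bay with its nose over the ledge and released it, then pressed on its top with the closed fingers. The press reached up to 8.7 N, and the fingers held the same height (79.3 mm) as the force rose from 3.4 to 8.7 N. A wrist picture just before I gripped the caddy shows it square in the bay. After hanging I checked it only as a rough grey-level print of the side camera, where it still stands in its bay.
- **Caddy on the hook:** I lowered it until the vertical force on the tool was about 0, then eased the grip to 5 N, which brought the sideways forces to 0.4 N or less, and only then opened the fingers. I saw no spring or drop when they opened.
- **Last checks:** Measured from two cameras, the hook seat is at about 199 mm, so the arm has sunk about 60 mm. Two pictures about 0.4 s apart show almost no motion, and the gripper is clear of everything.

**What disagreed or was not checked:**
- During lowering I read a sideways force of 2 to 2.7 N along the hook. Its sign did not fit simple collar contact or friction, and I did not explain it; it eased when I loosened the grip.
- A template match meant to track the sinking arm scored low (about 0.6), so I did not use it.
- I did not measure the final tilt of the caddy numerically, or whether the tape roll, glue jar and hole punch stayed put. I never planned a path that touched them.

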